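Load the blood sampler's tube lift and hold it raised

ROBOT

A 6-joint arm with a two-finger parallel gripper is mounted at the origin on the work surface. World frame = base frame: x ahead of the robot, y to its left, z up, the work surface at z = 0. Lengths are in mm, angles in degrees, forces in N, time in s.
With the tool pointing down it reaches from about 250 to 775 mm from the base axis. Payload 8.9 kg.
Tool frame: the origin (TCP) lies on the centre line of the jaws, within the pads' length; the fingertips stand r.tip_reach ahead of it and the grasp point (between the pads) lies 3 mm ahead of it (r.tip_reach is the distance from the TCP to the fingertips, in mm); z points along the fingers, y is the line along which they close (so a half turn about z gives the same grasp; the last joint's range is limited). The gripper opens to 85 mm and grips with 20 to 120 N. Pads are 22 mm wide; open, the fingers measure 114 mm over their backs; the gripper's body (76 mm by 85 mm) begins 54 mm behind the grasp point. The pads swing forward as they close: fully open they stand 13 mm farther back than shut.
Start: joints at [-80.059, 16.656, -8.789, 64.555, 0, 82.019], TCP at [161.557, -499.523, 253.305] pointing down, gripper open.
Joint ranges: [-144.48, 144.48], [-52.06, 99.96], [-74.48, 78.29], [-112.23, 115.85], [-86.99, 84.42], [-180, 180]. Speed limits (degrees/s): [127.2, 127.2, 159.86, 180, 180, 180].

INTERFACE

Orientations are given as a 3x3 rotation matrix whose columns are the frame's x, y, z axes.
In Python, from station import sensors, vision, r gives the robot as it stands. The module is installed in compiled form; this text tells all that it offers.
- The arm moves only by the shell command python3 -m creep 'ROWS' [FORCE]. ROWS is JSON, a list of rows, each a list of 7 numbers: the opening, from -1 (shut) to 1 (fully open), then the shift along the tool's x, y, z in m, then the turn, a rotation vector about the tool's x, y, z in degrees. In form: [[fingers, dx, dy, dz, rx, ry, rz], ...]. A call has 1 to 12 rows; each row shifts and turns the commanded pose from where the row before left it, along the tool's axes as they then stand; what a row does not reach is not made up. A row lasts 1/10 s, in which the tool goes at most 50 mm and 8.59 degrees, less where a joint would pass 70% of its speed; a pose out of reach is approached as far as the arm can. A call with a gripper value outside its range is refused whole. The fingers move at their own pace and stop on an object; FORCE is the grip in N (left out, the last holds). Time passes only in rows, so rows that do not move let the fingers close. It gives the time, the measured TCP pose, the force, the opening and the grip force at its end, in the units of the state.
- sensors.get_state(): the state, without advancing time (a new reading comes with each control period).
- vision.snapshot(name): name is "scene" or "top" or "wrist"; returns a dict with "color" (480x640x3 uint8, red, green, blue), "camera_matrix" (3x3 intrinsics, pixels), "k1" (the pictures are not rectified: a ray, as slopes to the right and down, at radius r is drawn at 1 + k1 r^2 times it, then the intrinsics apply), "extrinsics" (4x4, takes a point from world to camera coordinates). Camera axes: x right, y down, z forward; pixel columns grow to the right and rows downward; lengths in mm; the calibration is good to about 2 mm. A picture is of the moment at which its call begins. There is no depth.
- r.close_job(): hands the job in; it is judged then, once.
Trained networks look in a picture, given as the dict that the camera call returned (one of the last four; its "shot" number tells which), for a name from the list of things; names that differ only in an ending like _2 or _b are one class to them, and where a whole thing is asked for, a point or a joint stands for the part that bears it (a point fixed in the world has none). Each returns a list of dicts, best first, with "score" (0 to 1); they miss things now and then, are a little off and sometimes report something else, mostly with a low value. They report only what shows in the picture. A call takes as long as a camera call.
- vision.boxes_of(picture, query): "point" ([row, column] in pixels, amid what is visible of it).
- vision.masks_of(picture, query): "region" (480x640 bool, what is visible of it) and "point" ([row, column] in pixels, amid what is visible of it).
The state is a dict: "t": time; "joint_pos": joint angles; "dq": joint speeds; "joint_torque": joint torques, N m; "position": TCP position; "orientation": TCP orientation; "contact_force": force on the tool from outside, world axes, zero at the start; "ft_torque": the same for the moment, N m; "gripper_width": opening from 0.0 (shut) to 1.0 (fully open); "grip_force": force on a finger pad.
Only numpy, scipy, OpenCV 4.12 (cv2) and the standard library are available. Lean on these libraries where they do the work, as an engineer would, in place of code of your own. Each camera call takes 0.05 s, during which the arm holds its last target. There are 200 camera calls.

TASK

Load the two purple-capped blood tubes waiting in the white rack into the sampler's tube lift with its lever down, each lowered, not dropped, until it stands fully home in the free well of the row made for its length: the long tube in the deep row, the short one in the shallow row (the caps then stand level). Then swing the cam lever up by its black handle until the tubes are lifted to their highest point, and hold it there for the sampling: the program finishes with the fingers still holding the lever, which springs back when let go. Leave the two tubes already in the lift standing in their wells, and the jar and the calculator where they are.

Things in the scene. Friction and masses are not known exactly. Their poses are not given: they have to be found in the camera images.
- station: Fixed sampler with tube lift: grey base 165 x 230 mm, 14 mm thick; origin on the bench, midway between the four wells. In its axes: lift = white carrier 88 x 88 mm, top plate 88 mm above the bench when down; deep row of wells at x=+24 mm, shallow row (stepped 25 mm up) at x=-24 mm; wells at y=-23 mm taken, at y=+23 mm free. Guide posts 94 mm high at x=+-54 mm, y=0. Cam lever on the -y side.
- sampling_arm (a point): Parked sampling arm, a fixed part of the station, not needed: this point is the middle of its top, 171 mm above the bench, at x=+160, y=+90 mm of the station. It is 26 mm wide in y and spans x=+112 to +212 mm. It stands on a low white electronics housing, 62 mm high, at x=+82 to +142 mm, on the deep row's side of the lift.
- well_long (a point): Centre of the floor of the free deep well (16 mm wide round holes with a small chamfer, 62 mm deep below the lift's top plate; floor 26 mm above the bench when the lift is down). Moves with the lift; axes as the station's.
- well_short (a point): Centre of the floor of the free shallow well (16 mm wide round holes with a small chamfer, 37 mm deep below the lift's top plate; floor 51 mm above the bench when the lift is down). Moves with the lift.
- well_long_taken (a point): Centre of the floor of the taken deep well.
- well_short_taken (a point): Centre of the floor of the taken shallow well.
- lift (a joint): Height of the lift in m: 0 when down, 0.0141 at its highest. The eccentric drives it: 0.020 m x (sin(0.30 + lever) - sin 0.30).
- lever (a joint): Angle of the cam lever in rad about the station's +y axis. 0 at rest: it points along the station's -x, 0.30 rad (17 degrees) upward, and swings up in a vertical plane. At 1.27 it is upright and the lift at its highest; further on (stop at 1.9) the lift sinks again. A spring pulls it back to 0 with 0.15 N m at rest, 0.43 N m upright, plus the lift's weight (about 0.4 kg).
- lever_axis (a point): Point on the cam shaft's axis in the plane of the lever, at x = +20, y = -100 mm of the station and 52 mm above the bench; the shaft runs along the station's y.
- grip (a point): Middle of the black handle on the cam lever: a cylinder 24 mm in diameter, 62 mm long, lying along the station's y on the outer (-y) side of the lever's end and free to turn about its own axis. It is 120 mm from the shaft's axis and 38 mm outward of the lever's plane (lever_axis); 87 mm above the bench at rest, 172 mm with the lever upright.
- rack: White rack, fixed to the bench, 44 x 156 x 45 mm high, with one row of five holes (16 mm) along its y, 30 mm apart; origin at bench level in the middle. The two waiting tubes stand in the second and the fourth hole, either way round, on its 4 mm floor, with the caps above the rack.
- tube_long_mid (a point): Half-way up the long waiting tube: 104 mm long in all, glass 13 mm in diameter with a rounded foot, purple cap 17 mm in diameter and 18 mm high at the top; the cap's centre is 43 mm above this point. z along the tube, up. About 15 g.
- tube_short_mid (a point): Half-way up the short waiting tube: like the long one but 79 mm long in all; the cap's centre is 30.5 mm above this point.
- loaded_long_mid (a point): Half-way up the long tube that already stands in the deep row of the lift (104 mm long). To be left there; it rises with the lift.
- loaded_short_mid (a point): Half-way up the short tube that already stands in the shallow row of the lift (79 mm long). To be left there; it rises with the lift.
- jar: Clear jar with a white lid, 60 mm in diameter, 70 mm high, standing on the bench; origin under its centre. Bystander.
- calculator: Grey desk calculator, 140 x 100 x 14 mm, lying on the bench; origin under its centre. Bystander.

How it is judged:
By the outcome, as a careful person would: the job done as asked, in the order asked, and still so for the second after the job is handed in, while the arm keeps its last pose, push and grip.
It also fails if it takes over 64 s, if anything falls off the work surface, if the arm or the gripper's body presses on something with over 40 N, if the wrist force passes 120 N, or if a joint passes its speed limit or range.

## Working session

There is one attempt and no reset: what is moved stays moved. The work goes in short steps, Python scripts to look and compute and a shell command to move; the robot and the scene stay as the last step left them, time stands still between calls to the robot, and variables do not carry over. Pictures are saved under pics/ and viewed, at most 13 in all, crops included, and the job is handed in when it is done.

```bash
mkdir -p pics
cat > h.py <<'E'
import numpy as np, cv2
from station import sensors, vision, r
def ray(p,rc):
    K=p["camera_matrix"];E=np.array(p["extrinsics"]);K=np.array(K)
    d=np.array([(rc[1]-K[0,2])/K[0,0],(rc[0]-K[1,2])/K[1,1]]);u=d.copy()
    for _ in range(30): u=d/(1+p["k1"]*(u@u))
    R=E[:3,:3];o=-R.T@E[:3,3];v=R.T@np.array([u[0],u[1],1]);return o,v/np.linalg.norm(v)
def atz(p,rc,z):
    o,v=ray(p,rc);return o+v*(z-o[2])/v[2]
def proj(p,X):
    E=np.array(p["extrinsics"]);K=np.array(p["camera_matrix"]);c=E[:3,:3]@np.array(X)+E[:3,3]
    u=c[:2]/c[2];u=u*(1+p["k1"]*(u@u));return [K[1,1]*u[1]+K[1,2],K[0,0]*u[0]+K[0,2]]
def tri(obs):
    A=0;b=0
    for p,rc in obs:
        o,v=ray(p,rc);M=np.eye(3)-np.outer(v,v);A=A+M;b=b+M@o
    return np.linalg.solve(A,b)
def snap(n,f=None):
    p=vision.snapshot(n)
    if f: cv2.imwrite(f,p["color"][:,:,::-1])
    return p
E
cat > a.py <<'E'
from h import *
np.set_printoptions(precision=1,suppress=True)
P={n:snap(n,f"pics/{n}.png") for n in("scene","top")}
for n,p in P.items():
    E=np.array(p["extrinsics"]);print(n,-E[:3,:3].T@E[:3,3])
    for q in "station sampling_arm well_long well_short lever_axis grip rack tube_long_mid tube_short_mid loaded_long_mid loaded_short_mid jar calculator".split():
        try: print(n,q,[(round(d["score"],2),np.round(d["point"]).tolist()) for d in vision.boxes_of(p,q)[:3]])
        except Exception as e: print(q,e)
print(r.tip_reach, sensors.get_state()["orientation"])
E
python3 a.py
```

```text
scene [1270.2 -317.6  758.3]
scene station [(0.82, [276.0, 344.0])]
scene sampling_arm [(0.7, [272.0, 343.0])]
scene well_long [(0.64, [250.0, 338.0])]
scene well_short [(0.9, [250.0, 342.0])]
scene lever_axis [(0.72, [274.0, 341.0])]
scene grip [(0.71, [218.0, 270.0])]
scene rack [(0.66, [210.0, 432.0]), (0.57, [249.0, 343.0])]
scene tube_long_mid [(0.64, [189.0, 448.0])]
scene tube_short_mid []
scene loaded_long_mid [(0.45, [238.0, 334.0])]
scene loaded_short_mid [(0.61, [226.0, 329.0])]
scene jar [(0.7, [252.0, 493.0]), (0.47, [273.0, 341.0])]
scene calculator [(0.84, [275.0, 121.0])]
top [ 442.9  -76.3 1080.5]
top station [(0.83, [231.0, 300.0]), (0.21, [240.0, 292.0])]
top sampling_arm [(0.81, [230.0, 299.0])]
top well_long [(0.96, [241.0, 296.0]), (0.34, [230.0, 300.0]), (0.21, [283.0, 162.0])]
top well_short [(0.78, [239.0, 293.0])]
top lever_axis [(0.6, [227.0, 299.0])]
top grip [(0.7, [288.0, 351.0]), (0.38, [283.0, 162.0])]
top rack [(0.55, [283.0, 166.0])]
top tube_long_mid [(0.62, [283.0, 139.0]), (0.35, [304.0, 498.0])]
top tube_short_mid [(0.37, [287.0, 340.0])]
top loaded_long_mid [(0.48, [227.0, 304.0])]
top loaded_short_mid []
top jar [(0.94, [200.0, 156.0])]
top calculator [(0.96, [305.0, 497.0])]
22.0 [[ 1.   0.3  0. ]
 [ 0.3 -1.  -0. ]
 [-0.   0.  -1. ]]
```

View pics/top.png

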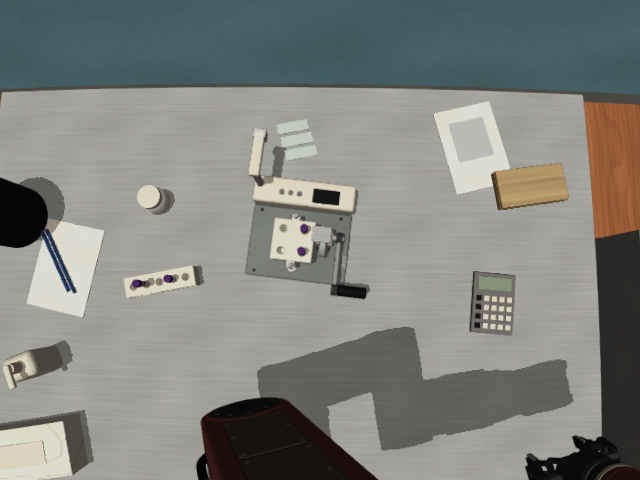

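View pics/scene.png

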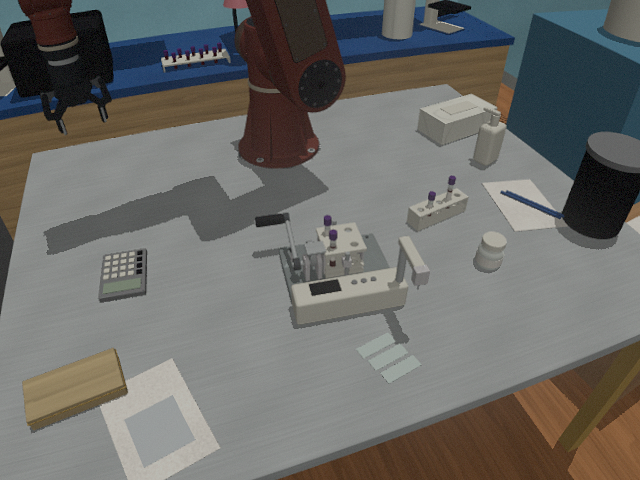

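Top view: the loaded caps are at (229,304) and (252,302), the free wells at (228,283) and (250,281), the rack caps at (284,137, the taller) and (279,168), and the handle at (292,351). The scene view agrees: the tall tube is the right-hand one.

```bash
cat > b.py <<'E'
from h import *
np.set_printoptions(precision=1,suppress=True)
P={n:snap(n) for n in("scene","top")}
def blobs(p):
    h=cv2.cvtColor(p["color"],cv2.COLOR_RGB2HSV)
    m=cv2.inRange(h,(122,70,30),(165,255,255))
    n,l,s,c=cv2.connectedComponentsWithStats(m)
    return [(int(s[i,4]),c[i,::-1]) for i in range(1,n) if s[i,4]>12]
B={n:blobs(p) for n,p in P.items()}
for n in B:print(n,B[n])
t=P["top"]
for a,b in B["top"]:print(b,"z125",atz(t,b,125),"z105",atz(t,b,105),"z80",atz(t,b,80))
for rc,z in(((228,283),88),((250,281),88),((292,351),87),((292,351),95)):print(rc,atz(t,rc,z))
for rc in ((270,124),(297,126),(264,193),(288,196)): print('rack',atz(t,rc,45))
E
python3 b.py
```

```text
scene [(20, array([ 45.1, 218.7])), (21, array([ 46.7, 205.6])), (23, array([ 48.6, 192.4])), (21, array([ 49.2, 213.9])), (20, array([ 50.4, 178.8])), (20, array([ 50.8, 200.6])), (24, array([ 52.5, 165.3])), (21, array([ 52.4, 186.7])), (20, array([ 55. , 173.3])), (43, array([179.8, 452. ])), (41, array([195.1, 431.6])), (60, array([220.2, 327.1])), (58, array([234.5, 332.8]))]
top [(46, array([228.1, 304. ])), (45, array([250.9, 301.1])), (49, array([278.2, 167.5])), (49, array([282.9, 135.8]))]
[228.1 304. ] z125 [578.6 -44.7 125. ] z105 [581.4 -44.  105. ] z80 [585.  -43.2  80. ]
[250.9 301.1] z125 [531.1 -39.1 125. ] z105 [532.9 -38.3 105. ] z80 [535.2 -37.3  80. ]
[278.2 167.5] z125 [472.4 236.6 125. ] z105 [473.1 243.1 105. ] z80 [473.8 251.3  80. ]
[282.9 135.8] z125 [462.  303.3 125. ] z105 [462.4 311.2 105. ] z80 [462.9 321.2  80. ]
(228, 283) [583.8   1.8  88. ]
(250, 281) [536.1   5.4  88. ]
(292, 351) [ 447.2 -144.7   87. ]
(292, 351) [ 447.2 -144.2   95. ]
rack [492.3 363.9  45. ]
rack [431.8 356.3  45. ]
rack [507.3 206.   45. ]
rack [453.9 197.4  45. ]
```

```bash
python3 -m creep '[[-0.1,0,0,0,0,0,-8.4],[-0.1,0,0,0,0,0,-8.4],[-0.1,0,0,0,0,0,-8.4],[-0.1,0,0,0,0,0,-8.4],[-0.1,0,0,0,0,0,-8.4],[-0.1,0,0,0,0,0,-8.4],[-0.1,0,0,0,0,0,-8.4],[-0.1,0,0,0,0,0,-8.4],[-0.1,0,0,0,0,0,-8.4],[-0.1,0,0,0,0,0,-8.4]]' 25
python3 -m creep '[[-0.1,0.0258,0.0314,0,0,0,0],[-0.1,0.0258,0.0314,0,0,0,0],[-0.1,0.0258,0.0314,0,0,0,0],[-0.1,0.0258,0.0314,0,0,0,0],[-0.1,0.0258,0.0314,0,0,0,0],[-0.1,0.0258,0.0314,0,0,0,0],[-0.1,0.0258,0.0314,0,0,0,0],[-0.1,0.0258,0.0314,0,0,0,0],[-0.1,0.0258,0.0314,0,0,0,0],[-0.1,0.0258,0.0314,0,0,0,0],[-0.1,0.0258,0.0314,0,0,0,0]]'
python3 -m creep '[[-0.1,0.0405,0.0107,0.003,0,0,0],[-0.1,0.0405,0.0107,0.003,0,0,0],[-0.1,0.0405,0.0107,0.003,0,0,0],[-0.1,0.0405,0.0107,0.003,0,0,0],[-0.1,0.0405,0.0107,0.003,0,0,0],[-0.1,0.0405,0.0107,0.003,0,0,0],[-0.1,0.0405,0.0107,0.003,0,0,0],[-0.1,0.0405,0.0107,0.003,0,0,0],[-0.1,0.0405,0.0107,0.003,0,0,0],[-0.1,0.0405,0.0107,0.003,0,0,0],[-0.1,0.0405,0.0107,0.003,0,0,0],[-0.1,0,0,0,0,0,0]]'
cat > c.py <<'E'
import sys
from h import *
from b import blobs
np.set_printoptions(precision=1,suppress=True)
p=snap("wrist",f"pics/{sys.argv[1]}.png");s=sensors.get_state()
R=np.array(s["orientation"]);T=np.array(s["position"])
E=np.array(p["extrinsics"]);c=-E[:3,:3].T@E[:3,3]
print("t",s["t"],"TCP",T,"yaw",np.degrees(np.arctan2(R[1,0],R[0,0])),"z",R[:,2],"cam in tool",R.T@(c-T))
for a,b in blobs(p):
    print(a,b,*[f"z{z}:{np.round(atz(p,b,z)[:2],1)} tool{np.round((R.T@(atz(p,b,z)-T))[:2],1)};" for z in map(float,sys.argv[2:])])
E
sed -i 's/^P=/if __name__!="__main__":pass\nP=/' b.py
python3 - <<'E'
s=open('b.py').read()
i=s.index('def blobs');j=s.index('B={n')
open('b.py','w').write('from h import *\n'+s[i:j])
E
python3 c.py w1 108 83
```

```text
t: 2.5
position: [161.5, -499.5, 253.3]
orientation: [[-0.212, 0.977, -0.0], [0.977, 0.212, -0.0], [0.0, -0.0, -1.0]]
contact_force: [0.6, 0.4, -0.4]
gripper_width: 0.447
grip_force: 0.0
t: 3.6
position: [441.8, -149.0, 253.5]
orientation: [[-0.207, 0.978, 0.0], [0.978, 0.207, -0.0], [-0.0, 0.0, -1.0]]
contact_force: [-0.2, -0.7, 0.2]
gripper_width: 0.448
grip_force: 0.0
t: 4.8
position: [463.7, 313.9, 219.6]
orientation: [[-0.211, 0.978, -0.0], [0.978, 0.211, 0.001], [0.001, 0.0, -1.0]]
contact_force: [-0.4, -1.2, -0.4]
gripper_width: 0.447
grip_force: 0.0
t 4.85 TCP [463.6 311.7 219.7] yaw 102.11272126655167 z [-0. -0. -1.] cam in tool [  76.6    1.4 -121.6]
787 [239.1 313.7] z108.0:[462.2 313.9] tool[ 2.5 -0.8]; z83.0:[463.7 306.1] tool[-5.5 -1. ];
644 [310.9 312.6] z108.0:[471.1 269.1] tool[-43.2  -1.6]; z83.0:[473.4 256.5] tool[-56.   -1.9];
```

View pics/w1.png

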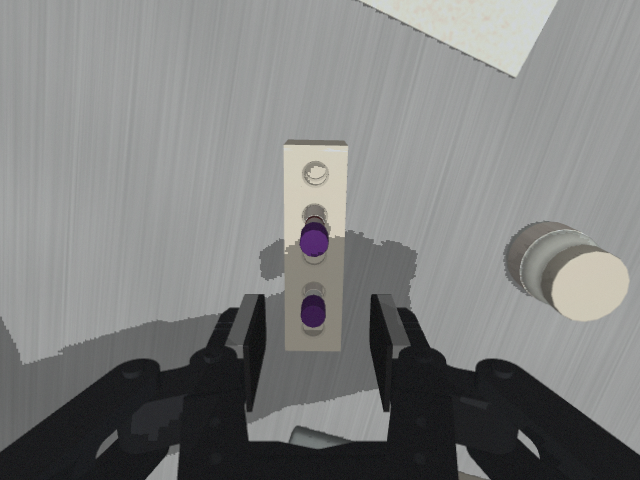

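The wrist picture shows the long cap at (239,314), centred between the fingers, and the short cap at (311,313). The rack is aligned with the tool.

```bash
python3 -m creep '[[-0.1,0.0005,-0.001,0.03,0,0,0],[-0.1,0,0,0.03,0,0,0],[-0.1,0,0,0.03,0,0,0],[-0.1,0,0,0.02,0,0,0],[-0.1,0,0,0.008,0,0,0],[-0.1,0,0,0,0,0,0],[-1,0,0,0,0,0,0],[-1,0,0,0,0,0,0],[-1,0,0,0,0,0,0],[-1,0,0,0,0,0,0]]' 25
python3 c.py w2 108 101
```

```text
t: 5.85
position: [463.7, 310.4, 103.5]
orientation: [[-0.207, 0.978, 0.002], [0.978, 0.207, 0.001], [0.001, 0.002, -1.0]]
contact_force: [-0.6, -0.0, 7.2]
gripper_width: 0.189
grip_force: 24.8
t 5.9 TCP [463.7 310.4 103.5] yaw 101.92582131690817 z [ 0.  0. -1.] cam in tool [  74.7    1.  -121.5]
3014 [335.5 317.3] z108.0:[463.2 316.4] tool[5.9 0.8]; z101.0:[464.  312.4] tool[1.8 0.8];
1666 [425.6 312.3] z108.0:[468.5 283. ] tool[-27.8  -0.9]; z101.0:[469.7 277. ] tool[-34.  -1.];
```

View pics/w2.png

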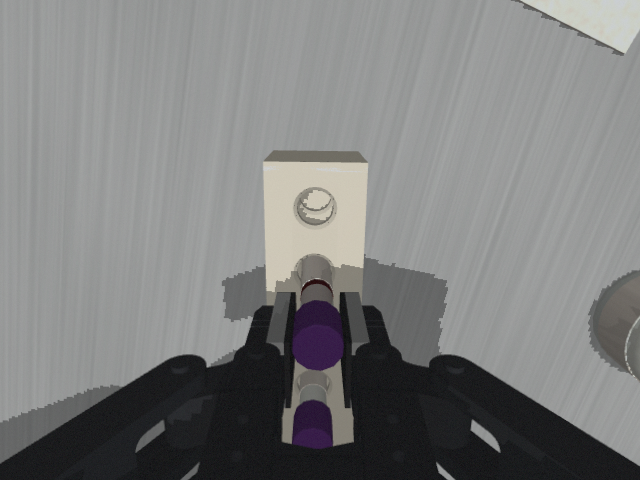

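The fingers hold the long cap, with its top disc centred near (349,318). Lifting it now.

```bash
python3 -c "
from h import *
p=snap('wrist');s=sensors.get_state();R=np.array(s['orientation']);T=np.array(s['position'])
print(R.T@(atz(p,(349,318),108)-T))"
python3 -m creep '[[-1,0,0,-0.005,0,0,0],[-1,0,0,-0.01,0,0,0],[-1,0,0,-0.025,0,0,0],[-1,0,0,-0.035,0,0,0],[-1,0,0,-0.035,0,0,0],[-1,0,0,-0.03,0,0,0],[-1,0,0,-0.01,0,0,0],[-1,0,0,0,0,0,0]]'
python3 c.py w3 258 250
```

```text
[ 1.16591157  1.00657389 -4.49746274]
t: 6.75
position: [463.7, 310.4, 254.0]
orientation: [[-0.207, 0.978, 0.003], [0.978, 0.207, 0.001], [0.001, 0.003, -1.0]]
contact_force: [-0.4, 0.1, -0.7]
gripper_width: 0.189
grip_force: 24.5
t 6.8 TCP [463.  310.  252.4] yaw 101.923326538028 z [ 0.  0. -1.] cam in tool [  74.8    1.4 -123.2]
3021 [335.3 317.3] z258.0:[463.2 316.1] tool[5.9 1.5]; z250.0:[464.2 311.5] tool[1.2 1.5];
```

View pics/w3.png

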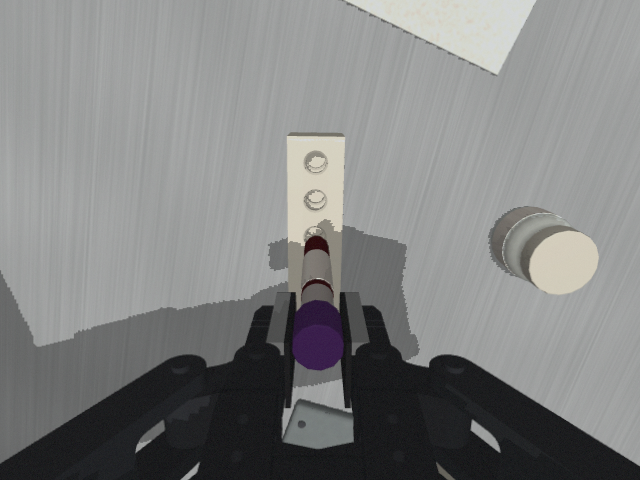

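The long tube hangs straight, with its foot near (243,316) and the jar off to the right. I turn to the station yaw and stop about 20 mm short of the deep well to look.

```bash
python3 -m creep '[[-1,0,0,0,0,0,6.2],[-1,0,0,0,0,0,6.2],[-1,0,0,0,0,0,6.2],[-1,-0.0348,0.0173,0,0,0,0],[-1,-0.0348,0.0173,0,0,0,0],[-1,-0.0348,0.0173,0,0,0,0],[-1,-0.0348,0.0173,0,0,0,0],[-1,-0.0348,0.0173,0,0,0,0],[-1,-0.0348,0.0173,0,0,0,0],[-1,-0.0348,0.0173,0,0,0,0],[-1,-0.0348,0.0173,0,0,0,0],[-1,-0.0348,0.0173,0,0,0,0]]'
python3 -m creep '[[-1,0,0,0,0,0,0],[-1,0,0,0,0,0,0]]'
python3 c.py w4 258 130
```

```text
t: 8.0
position: [580.6, -20.6, 250.3]
orientation: [[0.116, 0.993, -0.003], [0.993, -0.116, 0.001], [0.0, -0.003, -1.0]]
contact_force: [0.9, 1.0, -0.6]
gripper_width: 0.189
grip_force: 24.5
t: 8.2
position: [580.3, -19.7, 250.4]
orientation: [[0.118, 0.993, -0.003], [0.993, -0.118, 0.001], [0.0, -0.003, -1.0]]
contact_force: [-0.3, 0.1, 0.1]
gripper_width: 0.183
grip_force: 24.5
t 8.25 TCP [580.2 -18.8 250.8] yaw 83.29581171156357 z [-0.  0. -1.] cam in tool [  74.2    1.4 -121.1]
756 [268.9 244.3] z258.0:[563.8  12.1] tool[ 28.8 -19.9]; z130.0:[533.9 -35.7] tool[-22.2 -43.7];
60 [267.2 332.2] z258.0:[589.    9.6] tool[29.3  5.4]; z130.0:[587.2 -40.9] tool[-21.1   9.9];
3022 [335.2 317.3] z258.0:[582.1 -11.7] tool[7.3 1.1]; z130.0:[572.7 -86.2] tool[-67.9   0.7];
```

View pics/w4.png

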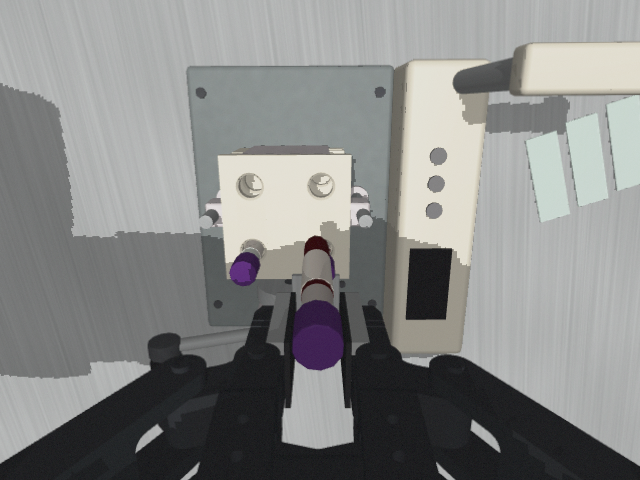

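The lift is clear in view: the free deep rim is at (186,321), the free shallow rim at (186,250), and the tube foot near (246,317).

```bash
cat > d.py <<'E'
from h import *
np.set_printoptions(precision=1,suppress=True)
p=snap("wrist");s=sensors.get_state();R=np.array(s["orientation"]);T=np.array(s["position"])
g=cv2.cvtColor(p["color"],cv2.COLOR_RGB2GRAY)
c=cv2.HoughCircles(cv2.medianBlur(g,3),cv2.HOUGH_GRADIENT,1,40,param1=100,param2=14,minRadius=10,maxRadius=16)
for x,y,q in (c[0] if c is not None else []):
    if 130<y<240 and 200<x<360: print("circ",y,x,q,(R.T@(atz(p,(y,x),88)-T)),atz(p,(y,x),88))
for rc in((186,321),(186,250)):print(rc,R.T@(atz(p,rc,88)-T),atz(p,rc,88))
print("foot",R.T@(atz(p,(247.5,317),T[2]-93)-T))
i=p["color"][225:262:3,290:345:3].astype(int); print(i[:,:,0]-i[:,:,1])
for q in("well_long","well_short"):
    print(q,[(d["score"],np.round(d["point"])) for d in vision.boxes_of(p,q)])
E
python3 d.py
```

```text
circ 186.5 320.5 12.2 [ 20.9   2.8 163.2] [585.1   2.3  88. ]
circ 186.5 248.5 12.1 [ 21.  -45.9 163.4] [536.8   7.9  88. ]
(186, 321) [ 21.3   3.1 163.2] [585.5   2.6  88. ]
(186, 250) [ 21.3 -44.9 163.3] [537.8   8.2  88. ]
foot [ 1.4  0.5 93. ]
[[ 4  4  4  5  3  3  4  5  4  4  5  6  5  4  5  4  4  4  4]
 [ 4  4  3  4  4  4  4  4  4  3  4  5  4  4  6  4  4  3  3]
 [ 3  3  4  4  3  3  3  4  4  5  5  5  4  5  4  6  2  3  3]
 [ 3  4  3  4  4  4  3  4  5  5  4  4  4  4  4  5  3  4  3]
 [ 3  3  3  4  2  3  5 14 37 32 27  5  5  5  5  4  3  3  5]
 [ 4  3  4  3  4  3 30 33 38 33 37 30 11  5  5  5  4  3  4]
 [ 4  3  4  3  4 25 39 34 38 38 33 34 25  3  3  4  4  3  5]
 [ 3  5  3  4  3 36 38 37 32 33 36 33 32  4  3  5  5  6  4]
 [ 5  3  5  4  4 26 35 29 13 11 27 32 32 15  4  4  5  4  5]
 [ 5  4  5  5  5 35  4  5  5  7  4  6 24 13  5  5  4  5  4]
 [ 4  5  4  3  5  6  3  5  5  6  6  7  7 14  4  5  4  6  4]
 [ 5  4  4  4  4  5  3  5  6  7  6  5  5  5 10  6  5  5  3]
 [ 4  5  5  4  5  6  4  7  6  6  5  3  5  4 23  5  3  5  4]]
well_long [(0.56, array([203., 287.]))]
well_short [(0.82, array([206., 290.]))]
```

```bash
python3 -m creep '[[-1,0.01,0.0012,0,0,0,0],[-1,0.0095,0.001,0,0,0,0],[-1,0,0,0.02,0,0,0],[-1,0,0,0.02,0,0,0],[-1,0,0,0.01,0,0,0],[-1,0,0,0,0,0,0],[-1,0,0,0,0,0,0]]'
python3 c.py w5 200
python3 -c "
import cv2;i=cv2.imread('pics/w5.png')[160:360,200:440];cv2.imwrite('pics/w5c.png',cv2.resize(i,None,fx=3,fy=3))"
```

```text
t: 9.1
position: [585.9, 0.3, 202.9]
orientation: [[0.116, 0.993, 0.0], [0.993, -0.116, -0.0], [0.0, 0.0, -1.0]]
contact_force: [1.0, -0.7, -0.9]
gripper_width: 0.187
grip_force: 24.5
t 9.15 TCP [586.1   0.1 203.2] yaw 83.33528916592196 z [ 0. -0. -1.] cam in tool [  75.2    0.8 -121.2]
3027 [335.3 317.3] z200.0:[586.9   2.1] tool[2.1 0.6];
1160 [337.5 224.8] z200.0:[556.5   4.9] tool[  1.3 -30. ];
```

View pics/w5c.png

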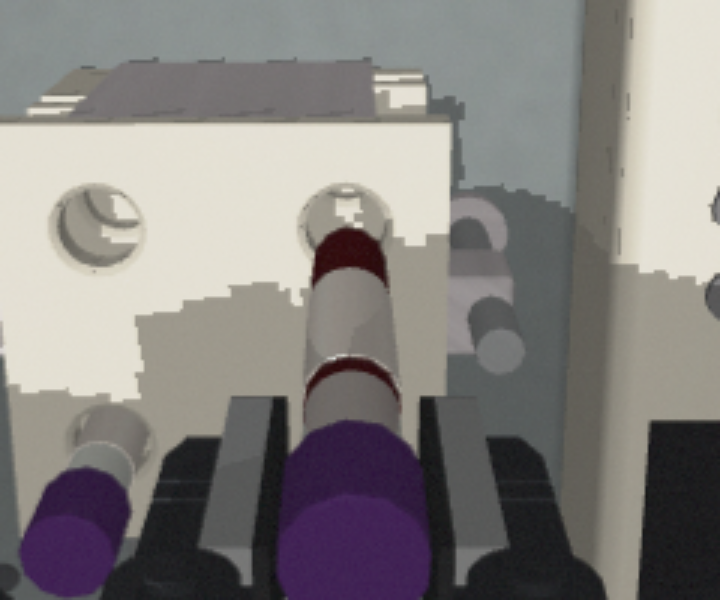

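```bash
python3 -c "
from h import *
p=snap('wrist');s=sensors.get_state();R=np.array(s['orientation']);T=np.array(s['position'])
for rc,z in(((235.7,315),88),((235.7,232.3),88),((248.3,316.7),T[2]-93)):print(T,R.T@(atz(p,rc,z)-T))"
```

```text
[5.86243418e+02 1.03762374e-02 2.03352991e+02] [  1.54016014  -0.80432945 115.35182586]
[5.86243418e+02 1.03762374e-02 2.03352991e+02] [  1.58377338 -48.95141407 115.27340545]
[5.86243418e+02 1.03762374e-02 2.03352991e+02] [ 1.46186611  0.24667964 93.0005179 ]
```

Foot and well agree within about 1 mm, so I correct y by -1 mm and lower.

```bash
python3 -m creep '[[-1,0,-0.001,0,0,0,0],[-1,0,0,0.01,0,0,0],[-1,0,0,0.01,0,0,0],[-1,0,0,0.01,0,0,0],[-1,0,0,0,0,0,0]]'
python3 -m creep '[[-1,0,0,0.012,0,0,0],[-1,0,0,0.012,0,0,0],[-1,0,0,0.012,0,0,0],[-1,0,0,0.006,0,0,0],[-1,0,0,0,0,0,0]]'
```

```text
t: 9.7
position: [583.6, 0.1, 170.3]
orientation: [[0.116, 0.993, -0.003], [0.993, -0.116, 0.0], [0.0, -0.003, -1.0]]
contact_force: [1.1, 0.6, -0.3]
gripper_width: 0.185
grip_force: 24.5
t: 10.2
position: [583.9, 0.1, 129.1]
orientation: [[0.116, 0.993, -0.002], [0.993, -0.116, 0.0], [0.0, -0.002, -1.0]]
contact_force: [-0.3, -0.2, -0.1]
gripper_width: 0.19
grip_force: 24.5
```

```bash
python3 -m creep '[[-1,0,0,0.001,0,0,0],[-1,0,0,0.001,0,0,0],[-1,0,0,0,0,0,0]]' | egrep 'pos|contact'; python3 -m creep '[[-1,0,0,0.001,0,0,0],[-1,0,0,0,0,0,0]]'| egrep 'pos|contact';python3 -m creep '[[-1,0,0,0.001,0,0,0],[-1,0,0,0,0,0,0]]'| egrep 'pos|contact'
```

```text
position: [584.8, 0.1, 128.6]
contact_force: [0.0, -0.0, 0.8]
position: [584.7, -0.0, 127.4]
contact_force: [-0.1, 0.1, -0.2]
position: [584.5, 0.1, 126.2]
contact_force: [-0.7, 0.1, -0.2]
```

```bash
python3 -m creep '[[-1,0,0,0.001,0,0,0],[-1,0,0,0,0,0,0]]' | egrep 'pos|contact'; python3 -m creep '[[-1,0,0,0.001,0,0,0],[-1,0,0,0,0,0,0]]'| egrep 'pos|contact'
```

```text
position: [584.8, 0.0, 125.5]
contact_force: [-0.1, -1.1, 1.9]
position: [585.3, -0.0, 125.2]
contact_force: [-0.8, 0.6, 9.8]
```

The tube is home: contact at the expected height, with no resistance on the way down. I release it and go over the short tube.

```bash
python3 -m creep '[[-1,0,0,-0.001,0,0,0],[-0.25,0,0,0,0,0,0],[-0.25,0,0,0,0,0,0],[-0.25,0,0,0,0,0,0],[-0.25,0,0,-0.01,0,0,0],[-0.25,0,0,-0.03,0,0,0],[-0.25,0,0,-0.03,0,0,0],[-0.25,0,0,-0.03,0,0,0],[-0.25,0,0,0,0,0,0]]'
python3 -m creep '[[-0.1,0,0,0,0,0,-6.2],[-0.1,0,0,0,0,0,-6.2],[-0.1,0,0,0,0,0,-6.2],[-0.1,0.0336,-0.007,0,0,0,0],[-0.1,0.0336,-0.007,0,0,0,0],[-0.1,0.0336,-0.007,0,0,0,0],[-0.1,0.0336,-0.007,0,0,0,0],[-0.1,0.0336,-0.007,0,0,0,0],[-0.1,0.0336,-0.007,0,0,0,0],[-0.1,0.0336,-0.007,0,0,0,0],[-0.1,0.0336,-0.007,0,0,0,0],[-0.1,0,0,0,0,0,0]]'
python3 c.py w6 83 78
python3 - <<'E'
from h import *
from b import blobs
for n in("top","scene"): print(n,[(a,b.round(1)) for a,b in blobs(snap(n)) if b[0]>150])
E
```

```text
t: 12.2
position: [586.8, -0.2, 230.2]
orientation: [[0.116, 0.993, 0.007], [0.993, -0.116, -0.001], [-0.0, 0.007, -1.0]]
contact_force: [0.7, 0.6, 0.1]
gripper_width: 0.377
grip_force: 0.0
t: 13.4
position: [472.4, 254.4, 225.4]
orientation: [[-0.21, 0.978, -0.001], [0.978, 0.21, 0.001], [0.001, -0.001, -1.0]]
contact_force: [0.2, -0.9, -0.3]
gripper_width: 0.454
grip_force: 0.0
t 13.45 TCP [473.3 252.9 225.3] yaw 102.09818647059066 z [-0.  0. -1.] cam in tool [  76.2    0.4 -121.6]
611 [225.1 318.7] z83.0:[473.8 254.7] tool[1.7 0.9]; z78.0:[474.1 253.4] tool[0.3 0.9];
top [(50, array([225.6, 281.6])), (46, array([228.1, 304. ])), (45, array([250.9, 301.1])), (50, array([278.2, 167.6]))]
scene [(43, array([195.3, 431.7])), (68, array([219.9, 327. ])), (64, array([230.8, 354.8])), (63, array([234.3, 332.9]))]
```

```bash
python3 -m creep '[[-0.1,0,0.001,0.03,0,0,0],[-0.1,0,0,0.035,0,0,0],[-0.1,0,0,0.035,0,0,0],[-0.1,0,0,0.03,0,0,0],[-0.1,0,0,0.016,0,0,0],[-0.1,0,0,0,0,0,0],[-1,0,0,0,0,0,0],[-1,0,0,0,0,0,0],[-1,0,0,0,0,0,0],[-1,0,0,0,0,0,0]]' 25
python3 -m creep '[[-1,0,0,-0.005,0,0,0],[-1,0,0,-0.01,0,0,0],[-1,0,0,-0.03,0,0,0],[-1,0,0,-0.04,0,0,0],[-1,0,0,-0.04,0,0,0],[-1,0,0,-0.035,0,0,0],[-1,0,0,-0.01,0,0,0],[-1,0,0,0,0,0,0]]'
```

```text
t: 14.55
position: [476.0, 251.9, 80.3]
orientation: [[-0.206, 0.978, 0.002], [0.978, 0.206, 0.001], [0.0, 0.002, -1.0]]
contact_force: [-1.0, -0.5, 4.4]
gripper_width: 0.186
grip_force: 24.9
t: 15.35
position: [476.1, 252.1, 251.3]
orientation: [[-0.207, 0.978, 0.003], [0.978, 0.207, 0.001], [0.001, 0.004, -1.0]]
contact_force: [0.4, 0.9, -0.9]
gripper_width: 0.189
grip_force: 24.7
```

```bash
python3 -m creep '[[-1,0,0,0,0,0,6.2],[-1,0,0,0,0,0,6.2],[-1,0,0,0,0,0,6.2],[-1,-0.0286,0.01,0,0,0,0],[-1,-0.0286,0.01,0,0,0,0],[-1,-0.0286,0.01,0,0,0,0],[-1,-0.0286,0.01,0,0,0,0],[-1,-0.0286,0.01,0,0,0,0],[-1,-0.0286,0.01,0,0,0,0],[-1,-0.0286,0.01,0,0,0,0],[-1,-0.0286,0.01,0,0,0,0],[-1,-0.0286,0.01,0,0,0,0]]'
python3 -m creep '[[-1,0,0,0.01,0,0,0],[-1,0,0,0.01,0,0,0],[-1,0,0,0,0,0,0],[-1,0,0,0,0,0,0]]'
python3 c.py w7 135 130
python3 -c "
import cv2;i=cv2.imread('pics/w7.png')[130:380,200:440];cv2.imwrite('pics/w7c.png',cv2.resize(i,None,fx=2.4,fy=2.4))"
```

```text
t: 16.55
position: [533.9, -15.5, 247.6]
orientation: [[0.116, 0.993, -0.003], [0.993, -0.116, 0.001], [0.0, -0.003, -1.0]]
contact_force: [1.4, 0.2, -1.0]
gripper_width: 0.189
grip_force: 24.6
t: 16.95
position: [534.0, -13.4, 228.6]
orientation: [[0.115, 0.993, -0.002], [0.993, -0.115, 0.0], [0.0, -0.002, -1.0]]
contact_force: [0.2, -0.6, -0.3]
gripper_width: 0.185
grip_force: 24.6
t 17.0 TCP [534.4 -13.5 229.1] yaw 83.39798158837043 z [-0.  0. -1.] cam in tool [  75.     0.7 -121. ]
947 [206.2 404.4] z135.0:[582.2   5.3] tool[24.1 45.3]; z130.0:[583.   4.] tool[23.  46.4];
923 [284.1 401.5] z135.0:[578.1 -38.3] tool[-19.6  46.3]; z130.0:[578.9 -40.6] tool[-21.8  47.4];
2943 [332.4 317.3] z135.0:[528.8 -62.5] tool[-49.4   0.1]; z130.0:[528.5 -65.4] tool[-52.3   0.1];
```

View pics/w7c.png

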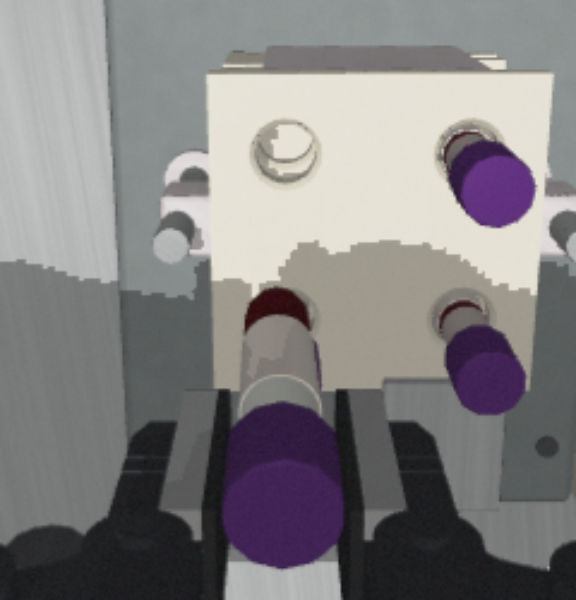

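The long tube stands at the same height as its loaded neighbour. The free shallow well is at (193,319) and the short tube's foot at (263,315).

```bash
python3 -c "
from h import *
p=snap('wrist');s=sensors.get_state();R=np.array(s['orientation']);T=np.array(s['position'])
for rc,z in(((193.3,318.7),88),((263.3,315),T[2]-69)):print(T,R.T@(atz(p,rc,z)-T))"
```

```text
[534.67467268 -13.65713179 229.42228826] [ 21.32785506   1.1766696  141.42373709]
[534.67467268 -13.65713179 229.42228826] [ 2.19901971 -0.69062928 69.00009375]
```

```bash
python3 -m creep '[[-1,0.01,0.0012,0,0,0,0],[-1,0.0092,0,0,0,0,0],[-1,0,0,0.02,0,0,0],[-1,0,0,0.02,0,0,0],[-1,0,0,0.01,0,0,0],[-1,0,0,0,0,0,0],[-1,0,0,0,0,0,0]]'
python3 c.py w8 200
python3 -c "
import cv2;i=cv2.imread('pics/w8.png')[190:350,240:400];cv2.imwrite('pics/w8c.png',cv2.resize(i,None,fx=3.5,fy=3.5))"
```

```text
t: 17.75
position: [538.5, 4.7, 179.9]
orientation: [[0.116, 0.993, 0.001], [0.993, -0.116, -0.0], [0.0, 0.001, -1.0]]
contact_force: [0.7, -0.1, 0.3]
gripper_width: 0.185
grip_force: 24.7
t 17.8 TCP [538.7   4.6 180.1] yaw 83.32992165717387 z [ 0. -0. -1.] cam in tool [  75.1    0.8 -121.3]
1533 [271.3 418. ] z200.0:[568.8  35.4] tool[34.  26.4];
3559 [339.4 316.5] z200.0:[540.7  18.8] tool[14.3  0.4];
789 [350.9 413.3] z200.0:[566.4  12.2] tool[10.8 26.7];
```

View pics/w8c.png

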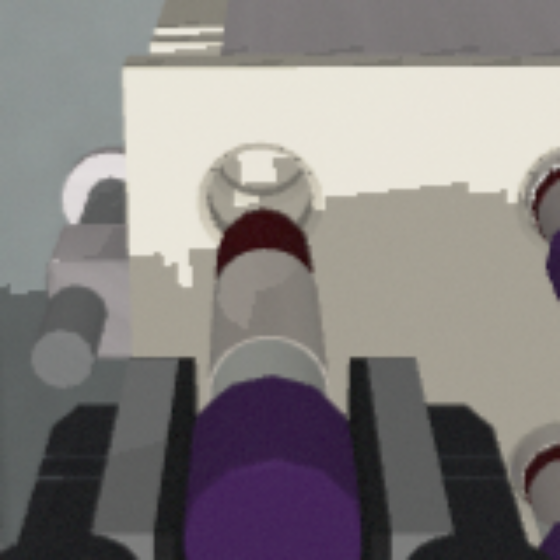

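Rim at about (246.6,314), foot at about (263,315.7).

```bash
python3 -c "
from h import *
p=snap('wrist');s=sensors.get_state();R=np.array(s['orientation']);T=np.array(s['position'])
for rc,z in(((246.6,314),88),((263.3,315.7),T[2]-69)):print(T,R.T@(atz(p,rc,z)-T))"
```

```text
[538.81516872   4.51863638 180.28609295] [ 2.63904151 -1.17606307 92.28439303]
[538.81516872   4.51863638 180.28609295] [ 2.10836666 -0.16110971 68.99983749]
```

```bash
python3 -m creep '[[-1,0.0005,-0.001,0,0,0,0],[-1,0,0,0.01,0,0,0],[-1,0,0,0.01,0,0,0],[-1,0,0,0.01,0,0,0],[-1,0,0,0,0,0,0]]' | egrep 'pos|contact'
python3 -m creep '[[-1,0,0,0.01,0,0,0],[-1,0,0,0.008,0,0,0],[-1,0,0,0.002,0,0,0],[-1,0,0,0,0,0,0]]' | egrep 'pos|contact'
python3 -m creep '[[-1,0,0,0.001,0,0,0],[-1,0,0,0,0,0,0]]' | egrep 'pos|contact'
```

```text
position: [536.2, 5.2, 147.4]
contact_force: [0.7, -0.2, -0.3]
position: [536.9, 5.1, 128.8]
contact_force: [-0.8, 1.2, 0.1]
position: [537.4, 5.1, 128.5]
contact_force: [-0.4, 0.4, 0.8]
```

```bash
for i in 1; do python3 -m creep '[[-1,0,0,0.001,0,0,0],[-1,0,0,0,0,0,0]]' | egrep 'pos|contact'; done
python3 -m creep '[[-1,0,0,0.001,0,0,0],[-1,0,0,0,0,0,0]]' | egrep 'pos|contact'
```

```text
position: [537.2, 5.1, 127.4]
contact_force: [-0.2, 0.2, -0.1]
position: [537.7, 5.1, 127.0]
contact_force: [-1.0, -0.2, 7.0]
```

```bash
python3 -m creep '[[-1,0,0,0.0005,0,0,0],[-1,0,0,0,0,0,0]]' | egrep 'pos|contact'
```

```text
position: [537.9, 5.1, 126.8]
contact_force: [-1.5, 0.1, 9.6]
```

Short tube is home, with contact at the expected 127 mm. I release it and go above the handle.

```bash
python3 -m creep '[[-1,0,0,-0.001,0,0,0],[-0.25,0,0,0,0,0,0],[-0.25,0,0,0,0,0,0],[-0.25,0,0,0,0,0,0],[-0.25,0,0,-0.01,0,0,0],[-0.25,0,0,-0.03,0,0,0],[-0.25,0,0,-0.03,0,0,0],[-0.25,0,0,-0.03,0,0,0],[-0.25,0,0,0,0,0,0]]' | egrep 'pos|contact|width'
python3 -m creep '[[0.2,-0.032,-0.0144,0,0,0,0],[0.2,-0.032,-0.0144,0,0,0,0],[0.2,-0.032,-0.0144,0,0,0,0],[0.2,-0.032,-0.0144,0,0,0,0],[0.2,-0.032,-0.0144,0,0,0,0],[0.2,0,0,0,0,0,0]]'
python3 c.py w9 130
python3 - <<'E'
from h import *
from b import blobs
p=snap("top");print([(a,b.round(1),atz(p,b,125).round(1)) for a,b in blobs(p) if b[0]>150])
p=snap("wrist");s=sensors.get_state();R=np.array(s["orientation"]);T=np.array(s["position"])
for d in vision.masks_of(p,"grip"):print(d["score"],d["point"],R.T@(atz(p,d["point"],90)-T))
E
```

```text
position: [539.4, 4.9, 231.4]
contact_force: [0.6, -0.1, -0.5]
gripper_width: 0.383
t: 21.05
position: [445.3, -148.0, 226.9]
orientation: [[0.12, 0.993, -0.001], [0.993, -0.12, -0.001], [-0.001, -0.001, -1.0]]
contact_force: [0.1, -0.3, -0.2]
gripper_width: 0.601
grip_force: 0.0
t 21.1 TCP [ 446.2 -146.7  226.9] yaw 83.13714048079116 z [-0. -0. -1.] cam in tool [  73.7    0.4 -121.4]
969 [ 11.2 468.8] z130.0:[529.1 -42. ] tool[113.9  69.8];
1122 [ 10.7 569.5] z130.0:[574.9 -47.6] tool[113.8 115.9];
[(46, array([225.7, 282. ]), array([583.4,   1. , 125. ])), (46, array([228.1, 304. ]), array([578.6, -44.7, 125. ])), (49, array([248.7, 279.3]), array([535.4,   5.8, 125. ])), (45, array([250.9, 301.1]), array([531.1, -39.1, 125. ]))]
0.96 [222.1, 319.3] [  3.02723646   1.63425272 136.9147035 ]
```

View pics/w9.png

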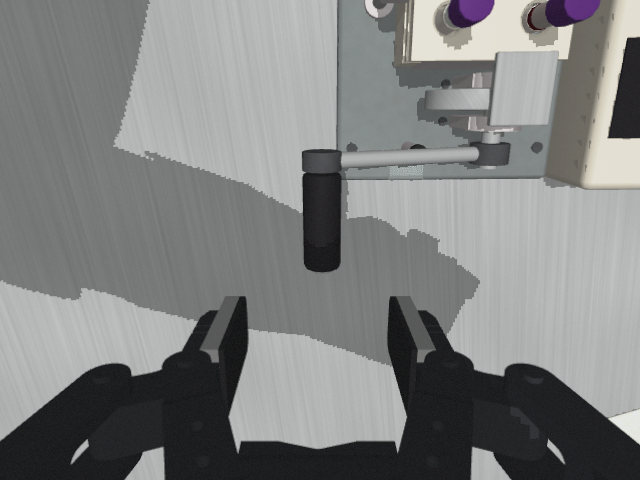

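The handle centre is at (222,321), about 2 mm right of the finger centre line. All four caps stand in their wells, 46 mm apart at equal height. Gripping the handle.

```bash
python3 -m creep '[[0.2,0.001,0.002,0.03,0,0,0],[0.2,0,0,0.035,0,0,0],[0.2,0,0,0.035,0,0,0],[0.2,0,0,0.025,0,0,0],[0.2,0,0,0.012,0,0,0],[0.2,0,0,0,0,0,0],[-1,0,0,0,0,0,0],[-1,0,0,0,0,0,0],[-1,0,0,0,0,0,0],[-1,0,0,0,0,0,0],[-1,0,0,0,0,0,0]]' 50
```

```text
t: 22.35
position: [448.6, -144.3, 89.9]
orientation: [[0.116, 0.993, -0.001], [0.993, -0.116, 0.0], [0.0, -0.001, -1.0]]
contact_force: [-4.4, 2.0, -1.7]
gripper_width: 0.262
grip_force: 49.3
```

```bash
python3 -m creep '[[-1,0,0.0027,-0.0072,0,0,0],[-1,0,0.0027,-0.0071,0,0,0],[-1,0,0.0036,-0.0068,0,0,0],[-1,0,0.0036,-0.0067,0,0,0],[-1,0,0.0044,-0.0061,0,0,0],[-1,0,0.0044,-0.0061,0,0,0],[-1,0,0.0051,-0.0057,0,0,0],[-1,0,0.0052,-0.0056,0,0,0],[-1,0,0.0059,-0.0049,0,0,0],[-1,0,0.0059,-0.0049,0,0,0],[-1,0,0,0,0,0,0]]'
```

```text
t: 23.45
position: [493.6, -149.6, 152.0]
orientation: [[0.116, 0.993, 0.002], [0.993, -0.116, 0.0], [0.001, 0.002, -1.0]]
contact_force: [-4.2, 3.5, -0.3]
gripper_width: 0.263
grip_force: 49.9
```

```bash
python3 -m creep '[[-1,0,0.0064,-0.0042,0,0,0],[-1,0,0.0064,-0.0041,0,0,0],[-1,0,0.0069,-0.0033,0,0,0],[-1,0,0.0069,-0.0032,0,0,0],[-1,0,0.0072,-0.0024,0,0,0],[-1,0,0.0073,-0.0024,0,0,0],[-1,0,0.0074,-0.0015,0,0,0],[-1,0,0.0074,-0.0014,0,0,0],[-1,0,0.0076,-0.0005,0,0,0],[-1,0,0.0076,-0.0005,0,0,0],[-1,0,0,0,0,0,0],[-1,0,0,0,0,0,0]]'
python3 - <<'E'
from h import *
from b import blobs
p=snap("top","pics/t2.png");print([(a,b.round(1),atz(p,b,139).round(1)) for a,b in blobs(p) if b[0]>150])
q=snap("scene");cv2.imwrite("pics/s2.png",cv2.resize(q["color"][150:330,220:460,::-1],None,fx=3,fy=3))
print([(a,b.round(1)) for a,b in blobs(q) if b[0]>150],sensors.get_state()["position"])
for z in (121,128,135):
  print(z,[np.round(proj(q,(x,y,z)),1) for x,y in((584,1),(536.5,6.6),(579,-45),(531,-39))])
E
```

```text
t: 24.65
position: [563.3, -157.5, 174.1]
orientation: [[0.116, 0.993, -0.0], [0.993, -0.116, 0.001], [0.001, -0.001, -1.0]]
contact_force: [-3.5, 5.4, -5.4]
gripper_width: 0.264
grip_force: 49.4
[(50, array([224.7, 281.4]), array([583.3,   1.2, 139. ])), (49, array([226.9, 303.7]), array([579. , -44.5, 139. ])), (47, array([247.8, 278.4]), array([535.8,   6.7, 139. ])), (44, array([250.1, 300.6]), array([531.4, -38.7, 139. ]))]
[(59, array([211.4, 348.4])), (67, array([214.6, 327.1])), (61, array([225.4, 354.9])), (65, array([229.3, 332.9]))] [ 563.08502321 -157.51884993  174.12680867]
121 [array([230.7, 354. ]), array([216.5, 347.7]), array([234.1, 332.1]), array([219.5, 326.7])]
128 [array([228.1, 354.1]), array([213.9, 347.9]), array([231.5, 332.1]), array([216.9, 326.7])]
135 [array([225.4, 354.3]), array([211.3, 348. ]), array([228.9, 332.2]), array([214.3, 326.7])]
```

View pics/s2.png

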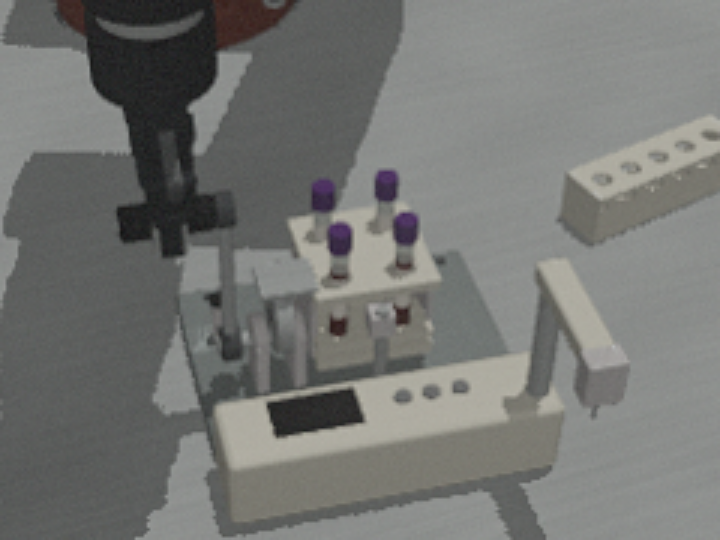

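All four caps stand level at about z = 135, which is 14 mm up, and the lever is upright and held. Handing in.

```bash
python3 -m creep '[[-1,0,0,0,0,0,0],[-1,0,0,0,0,0,0],[-1,0,0,0,0,0,0],[-1,0,0,0,0,0,0],[-1,0,0,0,0,0,0]]' | egrep '^t|pos|grip'; python3 -c "
from station import r
print(r.close_job())"
```

```text
t: 25.25
position: [563.0, -157.5, 174.1]
gripper_width: 0.268
grip_force: 49.4
the job is handed in; nothing more can be done
None
```

Job handed in at about 25 s: both tubes stand fully home in their wells, and the gripper holds the lever upright with the lift measured about 14 mm up, its highest point; the loaded tubes are still in their wells, and the jar and calculator were not touched.

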